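# Shim the short foot of the rim stand

## Task

The plywood stand that carries the ukulele rim rocks, because its foot at the far right corner, as seen from the robot, is too short to reach the bench. Slide the two long flat maple shims under that foot one by one, the first flat on the bench and the second on top of it, so that the foot rests snugly on the pair and the stand no longer rocks.

Things in the scene. Friction and masses are not known exactly. Their poses are not given: they have to be found in the camera images.
- foot (a point): Lowest point, at the centre, of the stand's short foot: round, white, 42 mm across, domed below (dome radius 30 mm), far right corner, under the end of the stand's dark cross-batten. It hangs 14 mm above the bench: one shim slides under freely; the second (16 mm in all) wedges the foot up 2 mm as it slides in under the dome, against about 1 N per mm.
- stand: Plywood board 220 x 260 mm (x, y), top 62 mm up, carrying a ukulele rim to 114 mm; dark battens 220 x 50 mm along its left and right ends, 44 to 58 mm up, reaching y +-180. Origin on the bench under its centre; x away from the robot, y left, z up. Feet at x +-80, y +-155; the short one at (80, -155). It rocks on the near right and far left feet, fixed to the bench, and springs back level.
- shim_1_mid (a point): Flat plain pale-maple shim, a straight strip 140 mm long, 30 mm wide, 8 mm thick, 30 g, lying flat on the bench at the start; both ends alike and square. The point is its centre (half-way up, 4 mm above its underside). x along its length, y across its width, z up.
- shim_2_mid (a point): The other shim, the same in every way: Flat plain pale-maple shim, a straight strip 140 mm long, 30 mm wide, 8 mm thick, 30 g, lying flat on the bench at the start; both ends alike and square. The point is its centre (half-way up, 4 mm above its underside). x along its length, y across its width, z up.

How it is judged (in metres and radians):
On the way:
1. one shim alone is under the short foot ((((x of foot in the frame of shim_1_mid between -0.062 and 0.062 m and y of foot in the frame of shim_1_mid between -0.014 and 0.014 m and angle between the z axis of shim_1_mid and the z axis of stand, either way round below 0.15 rad and height (world z) of shim_1_mid below 0.022 m) and not (x of foot in the frame of shim_2_mid between -0.062 and 0.062 m and y of foot in the frame of shim_2_mid between -0.014 and 0.014 m and angle between the z axis of shim_2_mid and the z axis of stand, either way round below 0.15 rad and height (world z) of shim_2_mid below 0.022 m)) or ((x of foot in the frame of shim_2_mid between -0.062 and 0.062 m and y of foot in the frame of shim_2_mid between -0.014 and 0.014 m and angle between the z axis of shim_2_mid and the z axis of stand, either way round below 0.15 rad and height (world z) of shim_2_mid below 0.022 m) and not (x of foot in the frame of shim_1_mid between -0.062 and 0.062 m and y of foot in the frame of shim_1_mid between -0.014 and 0.014 m and angle between the z axis of shim_1_mid and the z axis of stand, either way round below 0.15 rad and height (world z) of shim_1_mid below 0.022 m)))), for 0.2 s.
At the end, for the whole second after the job is handed in: Both shims lie flat (within 8 degrees), one on the other; from above the short foot's centre is within 14 mm of each shim's long centre line and 62 mm of its middle along it; the pair carries the foot, its lowest point 15 to 18.5 mm above the bench (x of foot in the frame of shim_1_mid between -0.062 and 0.062 m and y of foot in the frame of shim_1_mid between -0.014 and 0.014 m and angle between the z axis of each of shim_1_mid, shim_2_mid and the z axis of stand, either way round below 0.15 rad and height (world z) of each of shim_1_mid, shim_2_mid below 0.022 m and x of foot in the frame of shim_2_mid between -0.062 and 0.062 m and y of foot in the frame of shim_2_mid between -0.014 and 0.014 m and height (world z) of foot between 0.015 and 0.0185 m); the robot touches nothing.
It also fails if it takes over 72 s, if anything falls off the work surface, if the arm or the gripper's body presses on something with over 40 N, if the wrist force passes 120 N, or if a joint passes its speed limit or range.

## Robot

A 6-joint arm with a two-finger parallel gripper is mounted at the origin on the work surface. World frame = base frame: x ahead of the robot, y to its left, z up, the work surface at z = 0. Lengths are in m, angles in degrees, forces in N, time in s.
With the tool pointing down it reaches from about 0.325 to 0.9 m from the base axis. Payload 3.5 kg.
Tool frame: the origin (TCP) lies between the finger pads; the fingertips stand 22 mm ahead of it and the grasp point (between the pads) lies 3 mm ahead of it; z points along the fingers, y is the direction in which the jaws open and shut (so a half turn about z gives the same grasp; the last joint's range is limited). The gripper opens to 85 mm and grips with 20 to 120 N. Pads are 22 mm wide; open, the fingers measure 114 mm over their backs; the gripper's body (76 mm by 85 mm) begins 54 mm behind the grasp point. The pads swing forward as they close: fully open they stand 13 mm farther back than shut.
Start: joints at [58.132, 15.837, -1.513, 72.651, 0, 84.076], TCP at [0.273, 0.562, 0.253] pointing down, gripper open.
Joint ranges: [-178.77, 178.77], [-48.84, 107.48], [-61.69, 71.31], [-111.58, 123.2], [-90, 87.43], [-180, 180]. Speed limits (degrees/s): [147.25, 147.25, 180, 180, 180, 180].

## Interface

Orientations are given as a 3x3 rotation matrix whose columns are the frame's x, y, z axes.
In Python, from workcell import observe, capture, job_done, cut_out gives the robot as it stands. The module is installed in compiled form; this text tells all that it offers.
- The arm moves only by the shell command python3 -m crank 'ROWS' [FORCE]. ROWS is JSON, a list of rows, each a list of 7 numbers: the shift along the tool's x, y, z in m, then the turn, a rotation vector about the tool's x, y, z in degrees, then the opening in per cent of the stroke, from 0 (shut) to 100 (fully open). In form: [[tx, ty, tz, wx, wy, wz, fingers], ...]. A call has 1 to 20 rows; each row shifts and turns the commanded pose from where the row before left it, along the tool's axes as they then stand; what a row does not reach is not made up. A row lasts 1/12 s, in which the tool goes at most 41.7 mm and 7.16 degrees, less where a joint would pass 70% of its speed; a pose out of reach is approached as far as the arm can. A call is refused whole if a number of a shift passes 0.0417 or a number of a turn 7.16, either way. A call with a gripper value outside its range is refused whole. The fingers move at their own pace and stop on an object; FORCE is the grip in N (left out, the last holds). Time passes only in rows, so rows that do not move let the fingers close. It gives the time, the measured TCP pose, the force and the opening at its end, in the units of the state.
- observe(): the state, without advancing time (a new reading comes with each control period).
- capture(name): name is "scene" or "top"; returns a dict with "img" (480x640x3 uint8, red, green, blue), "fov_y" (degrees; the focal length in pixels is half the picture's height over the tangent of half this angle, whatever the lens; pixels are square), "cx", "cy" (the principal point, pixels), "distortion" ([k1, k2, p1, p2, k3] as OpenCV has them; the pictures are not rectified), "R" (3x3) and "t" (3): a world point X has camera coordinates R X + t. Camera axes: x right, y down, z forward; pixel columns grow to the right and rows downward; lengths in m; the calibration is good to about 2 mm. A picture is of the moment at which its call begins. There is no depth.
- job_done(): hands the job in, once; it reports no verdict.
Trained networks look in the newest picture that a camera, given by its name, has taken for a name from the list of things; names that differ only in an ending like _2 or _b are one class to them, and where a whole thing is asked for, a point or a joint stands for the part that bears it (a point fixed in the world has none). Each returns a list of dicts, best first, with "score" (0 to 1); they miss things now and then, are a little off and sometimes report something else, mostly with a low value. They report only what shows in the picture. A call takes as long as a camera call.
- cut_out(camera, label): "pixels" (480x640 bool, what is visible of it) and "rect" ([centre column, centre row, width, height] in pixels, round what is visible of it).
The state is a dict: "clock": time; "joint_positions": joint angles; "dq": joint speeds; "effort": joint torques, N m; "tool_pos": TCP position; "orientation": TCP orientation; "force": force on the tool from outside, world axes, zero at the start; "moment": the same for the moment, N m; "opening": finger opening in m.
Only numpy, scipy, OpenCV 4.12 (cv2) and the standard library are available. Lean on these libraries where they do the work, as an engineer would, in place of code of your own. Each camera call takes 0.05 s, during which the arm holds its last target.

## Working session

There is one attempt and no reset: what is moved stays moved. The work goes in short steps, Python scripts to look and compute and a shell command to move; the robot and the scene stay as the last step left them, time stands still between calls to the robot, and variables do not carry over. Pictures are saved under pics/ and viewed, and the job is handed in when it is done.

```bash
mkdir -p pics; python3 - <<'E'
from workcell import observe,capture,cut_out
import cv2,numpy as np
s=observe();print(s)
for c in("scene","top"):
    d=capture(c);cv2.imwrite(f"pics/{c}0.png",d["img"][:,:,::-1])
    print(c,{k:(np.round(v,4).tolist() if k!="img" else 0) for k,v in d.items()})
    for l in("shim_1_mid","stand","foot"):
        for o in cut_out(c,l):print(l,o["score"],np.round(o["rect"],1),o["pixels"].sum())
E
```

```text
{'clock': 0.0, 'joint_positions': array([ 5.81329036e+01,  1.58791867e+01, -1.59799869e+00,  7.26504821e+01,
        3.28777600e-04,  8.40737718e+01]), 'dq': array([-0.0352937 , -0.03816848, -0.01919187, -0.06778355,  0.02386735,
        0.08702458]), 'effort': array([-4.19724756e-04, -4.45511627e+01,  2.95200706e+01,  1.64047343e-02,
        1.02370950e-05, -1.66571056e-05]), 'tool_pos': array([0.27304091, 0.56139402, 0.2521483 ]), 'orientation': array([[-8.99245844e-01,  4.37442016e-01, -1.18126210e-03],
       [ 4.37443547e-01,  8.99243890e-01, -1.88933954e-03],
       [ 2.35766229e-04, -2.21571621e-03, -9.99997518e-01]]), 'force': array([ 0.49409229, -0.5019545 , -0.29652263]), 'moment': array([0.03421315, 0.01867652, 0.00448044]), 'opening': 0.08520733782877742}
scene {'img': 0, 'fov_y': 52.5205, 'cx': 313.8399, 'cy': 231.4549, 'distortion': [0.013, 0.0, 0.0, 0.0, 0.0], 'R': [[0.5955, 0.8031, -0.0187], [0.5597, -0.4315, -0.7075], [-0.5763, 0.4109, -0.7065]], 't': [-0.2933, -0.2995, 1.1442]}
shim_1_mid 0.7 [245.2 238.1  42.4  59.3] 1073
stand 0.59 [399.6 173.1 219.7 150.2] 16917
foot 0.58 [400.4 173.2 219.3 146.8] 16993
top {'img': 0, 'fov_y': 55.5757, 'cx': 319.4228, 'cy': 239.4827, 'distortion': [0.0129, 0.0, 0.0, 0.0, 0.0], 'R': [[0.0285, -0.9991, 0.0307], [-0.9936, -0.0317, -0.108], [0.1089, -0.0274, -0.9937]], 't': [-0.0931, 0.5673, 0.8704]}
shim_1_mid 0.94 [340.6 297.2  31.2  66.4] 1062
stand 0.86 [182.8 264.9 204.4 134.8] 22121
foot 0.69 [180.9 261.6 208.1 141.4] 22617
```

View pics/scene0.png

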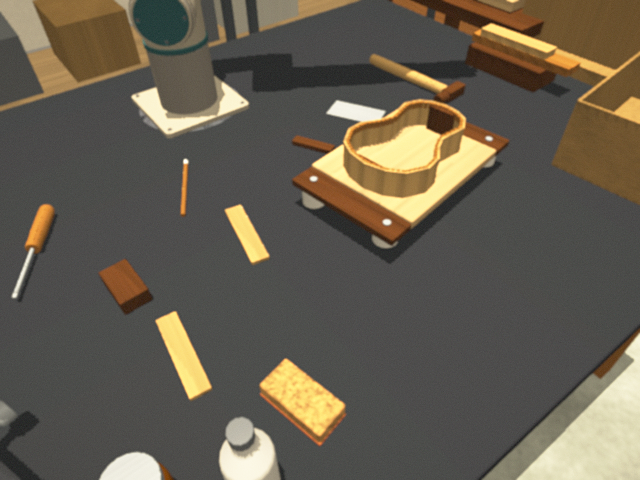

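View pics/top0.png

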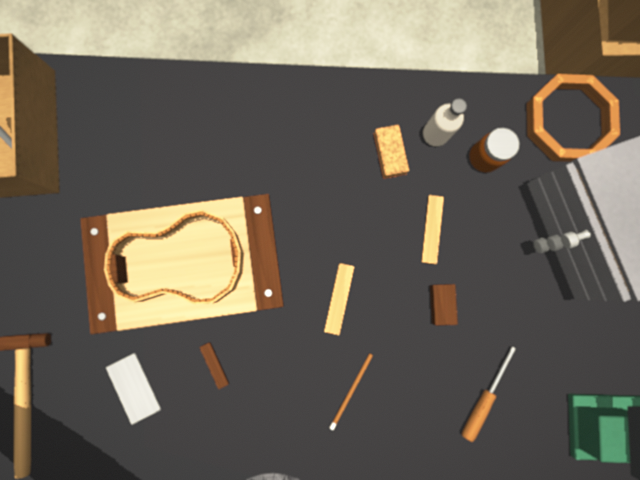

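The scene view shows the two pale shims around (246,234) and (183,355), with the short foot at about (385,240). In the top view the shims are at (340,298) and (433,230), and the short-foot batten corner is at (258,210). Next I'll triangulate.

```bash
cat >h.py <<'E'
import numpy as np,cv2
from workcell import observe,capture,cut_out
def K(d):
    f=240/np.tan(np.radians(d["fov_y"]/2));return np.array([[f,0,d["cx"]],[0,f,d["cy"]],[0,0,1.]])
def und(d,p):
    return cv2.undistortPoints(np.array(p,float).reshape(-1,1,2),K(d),np.array(d["distortion"],float)).reshape(-1,2)
def plane(d,p,z):
    n=und(d,p);r=np.c_[n,np.ones(len(n))]@d["R"];c=-d["R"].T@d["t"]
    return c+r*((z-c[2])/r[:,2])[:,None]
def proj(d,X):
    return cv2.projectPoints(np.array(X,float).reshape(-1,1,3),cv2.Rodrigues(d["R"])[0],d["t"],K(d),np.array(d["distortion"],float))[0].reshape(-1,2)
def tri(d1,p1,d2,p2):
    P=[np.c_[d["R"],d["t"]] for d in(d1,d2)]
    X=cv2.triangulatePoints(P[0],P[1],und(d1,p1).T,und(d2,p2).T);return (X[:3]/X[3]).T
def maple(d,z=0.008,near=None):
    """pale shim blobs by colour"""
    h=cv2.cvtColor(d["img"],cv2.COLOR_RGB2HSV)
    m=((h[...,0]>10)&(h[...,0]<32)&(h[...,1]>60)&(h[...,2]>150)).astype(np.uint8)
    return m
E
python3 - <<'E'
from h import *
D={}
for c in("scene","top"):
    d=D[c]=capture(c);m=maple(d)
    n,l,st,ce=cv2.connectedComponentsWithStats(m)
    for i in range(1,n):
        if 400<st[i,4]<3000:
            cnt=cv2.findContours((l==i).astype(np.uint8),0,1)[0][0]
            # metric rect on top plane
            W=plane(d,cnt.reshape(-1,2),0.006)
            r=cv2.minAreaRect((W[:,:2]*1000).astype(np.float32))
            print(c,np.round(ce[i],1),st[i,4],np.round(r[0],1),np.round(r[1],1),round(r[2],1))
# blow-ups
for c,(u,v,w,h) in {"scene":(280,110,240,180),"top":(60,170,240,180)}.items():
    cv2.imwrite(f"pics/{c}zoom.png",cv2.resize(D[c]["img"][v:v+h,u:u+w,::-1],(720,540),interpolation=cv2.INTER_CUBIC))
E
```

```text
scene [24.4 21.1] 933 [-752.8 -188.2] [102.2 446. ] 81.9
scene [310.7   8.9] 733 [-298.2  531.2] [361.6 125.8] 89.9
scene [572.5  66.9] 2431 [404.5 802.1] [456.1 369.8] 22.1
scene [66.9 71.5] 1968 [-367.1 -148.4] [409.  280.8] 87.1
scene [413.   74.4] 591 [207.8 498.6] [242.4  40.6] 4.7
scene [194.2 108. ] 826 [-7.7  4.8] [215.7 211.7] 0.1
scene [ 39.  224.8] 597 [ 215.7 -392.8] [ 26.9 106.6] 59.8
scene [246.4 233.4] 1154 [ 453.4 -116.3] [ 33.  144.8] 78.8
scene [182.9 355. ] 2150 [ 600.8 -306. ] [ 32.1 143.1] 84.0
top [  7.3 117.7] 1548 [832.8 570.4] [304.9  29.3] 5.7
top [619.8  48.3] 476 [1008.4 -716.9] [81. 32.] 88.3
top [575.2 114.5] 2257 [ 856.2 -615.9] [185.1 183.3] 44.8
top [391.8 149.6] 1202 [ 766.8 -222.6] [103.6  53.2] 12.9
top [432.4 229.1] 1094 [ 602.3 -308.7] [ 33.  142.7] 84.1
top [338.9 298.8] 1173 [ 454.8 -119.5] [ 33.1 142.9] 78.8
top [ 20.7 388.6] 1004 [245.6 485.6] [193.3  26. ] 6.0
top [479.1 416.7] 611 [ 233.6 -401.6] [ 24.2 101.9] 62.0
```

```bash
echo
```

```text
(no output)
```

View pics/scenezoom.png

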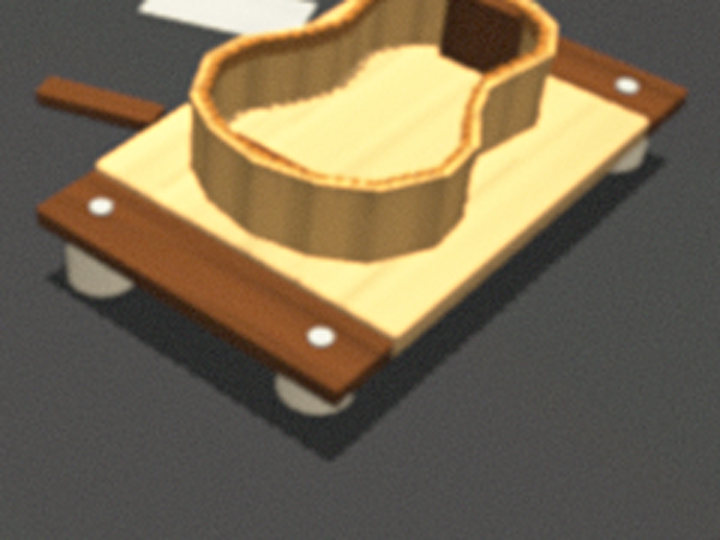

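View pics/topzoom.png

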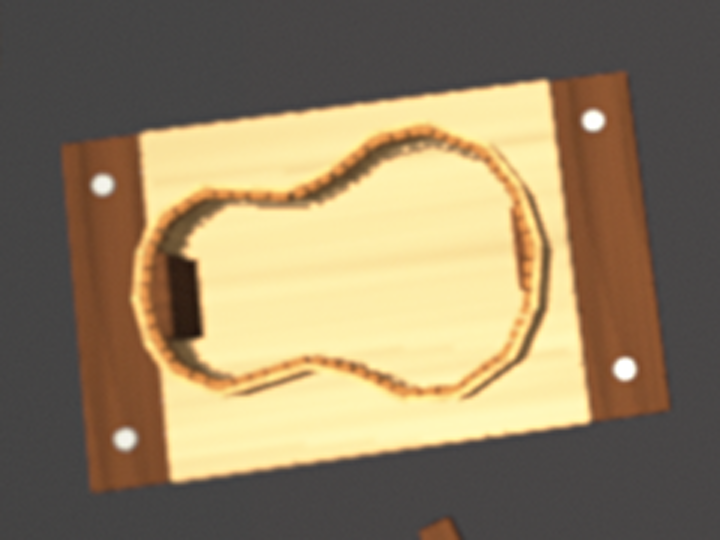

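```bash
python3 - <<'E'
from h import *
S=capture("scene");T=capture("top")
tp=[(257.7,210),(268.3,293),(94,231.7),(268.7,194),(282.7,306)]
sc=[(386.7,222),(313.3,178.7),(489,138.7),(392.7,240.7),(293.3,179.3)]
X=tri(S,sc,T,tp);print("FR,NR,FL dots, FRc,NRc\n",np.round(X*1000,1))
print(np.round(plane(T,tp,.058)*1000,1));print(np.round(plane(S,sc,.058)*1000,1))
# fit stand model to both views
from scipy.optimize import least_squares
M=np.array([(.08,-.155,0),(-.08,-.155,0),(.08,.155,0),(.11,-.18,0),(-.11,-.18,0)])
def f(q):
    c,s=np.cos(q[2]),np.sin(q[2]);R=np.array([[c,-s,0],[s,c,0],[0,0,1]])
    return M@R.T+[q[0],q[1],q[3]]
r=least_squares(lambda q:np.r_[(proj(S,f(q))-sc).ravel(),(proj(T,f(q))-tp).ravel()],[.55,.2,0,.058])
q=r.x;print(np.round(q,4),np.degrees(q[2]),np.round(r.fun,1));print("foot",f(q)[0])
# shim heights by triangulating shim centroids (top faces)
print(np.round(tri(S,[(246.4,233.4),(182.9,355)],T,[(338.9,298.8),(432.4,229.1)])*1000,1))
E
```

```text
FR,NR,FL dots, FRc,NRc
 [[621.   46.4  60.3]
 [463.   19.9  59.8]
 [569.6 353.1  58.7]
 [654.2  27.5  57.1]
 [439.8  -7.3  57.1]]
[[620.4  45.5  58. ]
 [462.1  18.6  58. ]
 [568.2 351.9  58. ]
 [652.6  25.6  58. ]
 [438.5  -9.5  58. ]]
[[620.   49.6  58. ]
 [462.   22.8  58. ]
 [569.8 356.1  58. ]
 [655.8  29.   58. ]
 [441.9  -5.7  58. ]]
[0.5167 0.1872 0.1665 0.0583] 9.539303093995281 [-0.4  0.8 -0.3  0.7 -0.9  0.4 -0.9 -0.1 -2.6 -0.6 -1.1 -0.5 -1.3 -0.8
 -0.7 -0.9 -1.2 -1.3 -0.5  0.2]
foot [0.62126653 0.04757894 0.05834372]
[[ 454.8 -117.8    3.5]
 [ 603.  -308.1    1.9]]
```

```bash
cat >>h.py <<'E'
def plan(target,yaw_y=None):
    s=observe();R=s["orientation"];p=s["tool_pos"]
    d=R.T@(np.array(target)-p);y=np.degrees(np.arctan2(R[1,1],R[0,1]))
    print("pos",np.round(p,4),"yawy",round(y,2),"axis z",np.round(R[:,2],4),"F",np.round(s["force"],1),"open",round(s["opening"],4),"t",s["clock"])
    print("tool shift mm",np.round(d*1000,1),"norm",np.round(np.linalg.norm(d)*1000,1),"wz",None if yaw_y is None else round(y-yaw_y,2))
E
python3 - <<'E'
from h import *
plan([.503,-.128,.12],78.8)
plan([.503,-.128,.25],78.8)
E
```

```text
pos [0.2734 0.562  0.2533] yawy 64.06 axis z [-0.  0. -1.] F [ 1.   0.9 -1. ] open 0.0855 t 0.6
tool shift mm [-508.3 -520.   133.3] norm 739.3 wz -14.74
pos [0.2734 0.562  0.2533] yawy 64.06 axis z [-0.  0. -1.] F [ 1.   0.9 -1. ] open 0.0855 t 0.6
tool shift mm [-508.3 -520.     3.3] norm 727.2 wz -14.74
```

```bash
python3 -m crank '[[-0.0267,-0.0274,0,0,0,0,47],[-0.0267,-0.0274,0,0,0,0,47],[-0.0267,-0.0274,0,0,0,0,47],[-0.0267,-0.0274,0,0,0,0,47],[-0.0267,-0.0274,0,0,0,0,47],[-0.0267,-0.0274,0,0,0,0,47],[-0.0267,-0.0274,0,0,0,0,47],[-0.0267,-0.0274,0,0,0,0,47],[-0.0267,-0.0274,0,0,0,0,47],[-0.0267,-0.0274,0,0,0,0,47],[-0.0267,-0.0274,0,0,0,0,47],[-0.0267,-0.0274,0,0,0,0,47],[-0.0267,-0.0274,0,0,0,0,47],[-0.0267,-0.0274,0,0,0,0,47],[-0.0267,-0.0274,0,0,0,0,47],[-0.0267,-0.0274,0,0,0,0,47],[-0.0267,-0.0274,0,0,0,0,47],[-0.0267,-0.0274,0,0,0,0,47],[-0.0267,-0.0274,0,0,0,0,47],[0,0,0,0,0,0,47]]' 60
python3 -m crank '[[0,0,0.03,0,0,-5,47],[0,0,0.03,0,0,-5,47],[0,0,0.03,0,0,-4.8,47],[0,0,0.03,0,0,0,47],[0,0,0,0,0,0,47],[0,0,0,0,0,0,47]]'
python3 - <<'E'
from h import *
T=capture("top");S=capture("scene")
plan([.503,-.128,.0228],78.8)
cv2.imwrite("pics/t1.png",T["img"][:,:,::-1]);cv2.imwrite("pics/s1.png",S["img"][:,:,::-1])
E
```

```text
clock: 2.27
tool_pos: [0.5045, -0.1341, 0.2537]
orientation: [[-0.897, 0.443, 0.003], [0.443, 0.897, -0.004], [-0.005, -0.002, -1.0]]
force: [0.8, -0.2, 0.2]
opening: 0.04
clock: 2.77
tool_pos: [0.5002, -0.1271, 0.1321]
orientation: [[-0.981, 0.193, -0.004], [0.193, 0.981, 0.002], [0.004, 0.001, -1.0]]
force: [0.5, -0.2, -0.2]
opening: 0.0401
pos [ 0.5031 -0.1283  0.1351] yawy 78.86 axis z [ 2.5e-03 -9.0e-04 -1.0e+00] F [-0.4  0.1  0. ] open 0.0406 t 2.8667
tool shift mm [  0.5   0.3 112.3] norm 112.3 wz 0.06
```

View pics/t1.png

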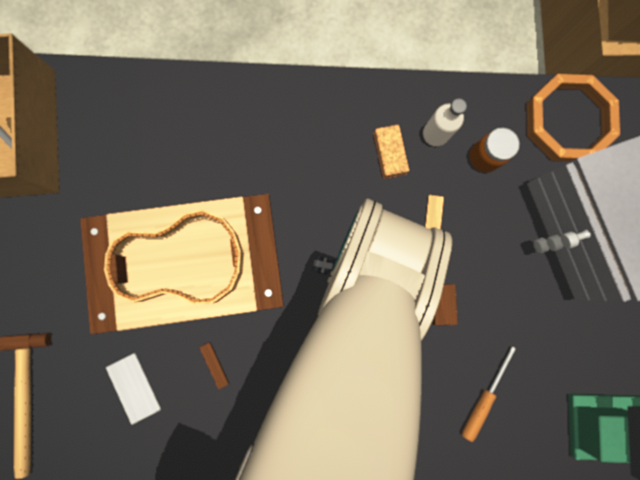

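View pics/s1.png

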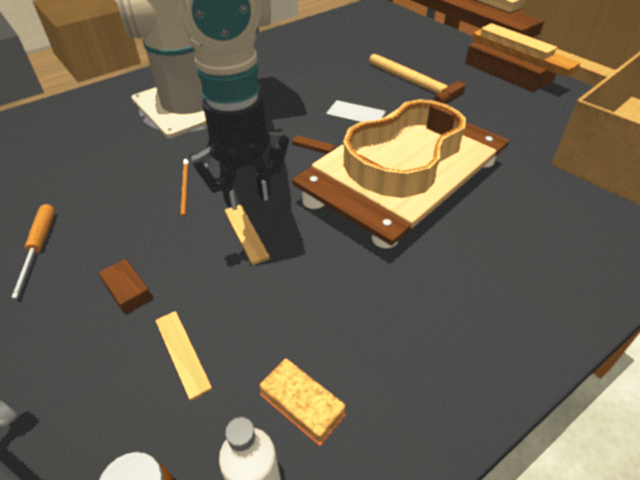

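```bash
python3 -m crank '[[0,0,0.03,0,0,0,47],[0,0,0.03,0,0,0,47],[0,0,0.025,0,0,0,47],[0,0,0.01,0,0,0,47],[0,0,0,0,0,0,47],[0,0,0,0,0,0,47]]'
python3 - <<'E'
from h import *
for i in range(4):
  capture("scene"); plan([.503,-.128,.0228],78.8)
S=capture("scene")
cv2.imwrite("pics/s2.png",cv2.resize(S["img"][120:300,140:380,::-1],(720,540)))
E
```

```text
clock: 3.37
tool_pos: [0.5032, -0.1285, 0.0398]
orientation: [[-0.981, 0.193, 0.002], [0.193, 0.981, -0.001], [-0.002, -0.0, -1.0]]
force: [-0.5, -0.9, 0.5]
opening: 0.0403
pos [ 0.5038 -0.1288  0.0404] yawy 78.86 axis z [ 0.0035 -0.0014 -1.    ] F [1.2 0.1 1.1] open 0.0405 t 3.4167
tool shift mm [ 1.   0.6 17.6] norm 17.7 wz 0.06
pos [ 0.5041 -0.1289  0.0406] yawy 78.86 axis z [ 0.0041 -0.0016 -1.    ] F [-0.3 -0.1  0.2] open 0.0403 t 3.4667
tool shift mm [ 1.3  0.7 17.8] norm 17.9 wz 0.06
pos [ 0.504  -0.1288  0.0406] yawy 78.86 axis z [ 0.0041 -0.0017 -1.    ] F [-0.1 -0.5 -0. ] open 0.0403 t 3.5167
tool shift mm [ 1.2  0.6 17.8] norm 17.8 wz 0.06
pos [ 0.5037 -0.1288  0.0403] yawy 78.86 axis z [ 0.0038 -0.0015 -1.    ] F [-0.7 -0.  -0.1] open 0.0399 t 3.5667
tool shift mm [ 0.9  0.6 17.5] norm 17.6 wz 0.06
```

View pics/s2.png

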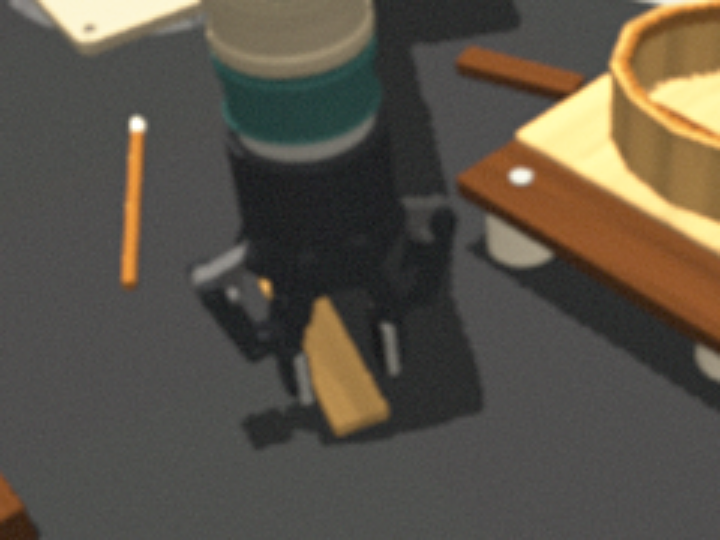

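The shim's end lies between the two fingers, with the end at crop (360,420). I'll lower and close.

```bash
python3 -m crank '[[0,0,0.008,0,0,0,47],[0,0,0.005,0,0,0,47],[0,0,0.003,0,0,0,47],[0,0,0,0,0,0,47],[0,0,0,0,0,0,47]]'
python3 - <<'E'
from h import *
for i in range(3):
  S=capture("scene"); plan([.503,-.128,.0228],78.8)
cv2.imwrite("pics/s3.png",cv2.resize(S["img"][120:300,140:380,::-1],(720,540)))
E
```

```text
clock: 4.03
tool_pos: [0.5013, -0.1278, 0.0217]
orientation: [[-0.981, 0.193, -0.001], [0.193, 0.981, 0.001], [0.001, 0.0, -1.0]]
force: [-0.8, -0.1, 0.5]
opening: 0.0403
pos [ 0.5016 -0.128   0.022 ] yawy 78.86 axis z [-7.e-04  3.e-04 -1.e+00] F [-0.4  0.3  0.9] open 0.0399 t 4.0833
tool shift mm [-1.4  0.2 -0.8] norm 1.6 wz 0.06
pos [ 0.5018 -0.128   0.0222] yawy 78.86 axis z [-3.e-04  1.e-04 -1.e+00] F [ 0.3 -0.1 -1.1] open 0.0403 t 4.1333
tool shift mm [-1.2  0.3 -0.6] norm 1.4 wz 0.06
pos [ 0.5019 -0.1281  0.0223] yawy 78.85 axis z [ 0. -0. -1.] F [-0.  -0.2 -0.8] open 0.0404 t 4.1833
tool shift mm [-1.   0.3 -0.5] norm 1.2 wz 0.05
```

View pics/s3.png

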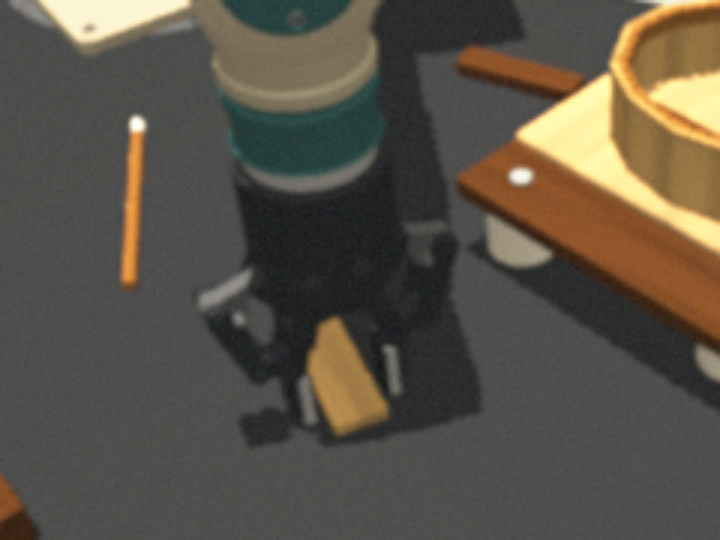

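```bash
python3 -m crank '[[0,0,0,0,0,0,30],[0,0,0,0,0,0,20],[0,0,0,0,0,0,10],[0,0,0,0,0,0,10],[0,0,0,0,0,0,10]]' 80
python3 -m crank '[[0,0,-0.02,0,0,0,10],[0,0,-0.02,0,0,0,10],[0,0,0,0,0,0,10],[0,0,0,0,0,0,10]]' 80
python3 - <<'E'
from h import *
for i in range(2):
  S=capture("scene"); plan([.503,-.128,.0228],78.8)
cv2.imwrite("pics/s4.png",cv2.resize(S["img"][120:300,140:380,::-1],(720,540)))
E
```

```text
clock: 4.6
tool_pos: [0.5023, -0.1282, 0.0229]
orientation: [[-0.981, 0.193, 0.001], [0.193, 0.981, -0.0], [-0.001, -0.0, -1.0]]
force: [-0.4, 0.1, 5.7]
opening: 0.0276
clock: 4.93
tool_pos: [0.503, -0.1285, 0.0632]
orientation: [[-0.981, 0.193, 0.003], [0.193, 0.981, -0.001], [-0.003, -0.001, -1.0]]
force: [-0.2, -0.4, 0.0]
opening: 0.0271
pos [ 0.502  -0.1281  0.0623] yawy 78.86 axis z [ 7.e-04 -3.e-04 -1.e+00] F [ 1.  -0.2 -1. ] open 0.0271 t 4.9833
tool shift mm [-0.9  0.3 39.5] norm 39.5 wz 0.06
pos [ 0.5013 -0.1279  0.0617] yawy 78.85 axis z [-9.e-04  3.e-04 -1.e+00] F [ 0.8  0.3 -0. ] open 0.0272 t 5.0333
tool shift mm [-1.7  0.2 38.9] norm 38.9 wz 0.05
```

View pics/s4.png

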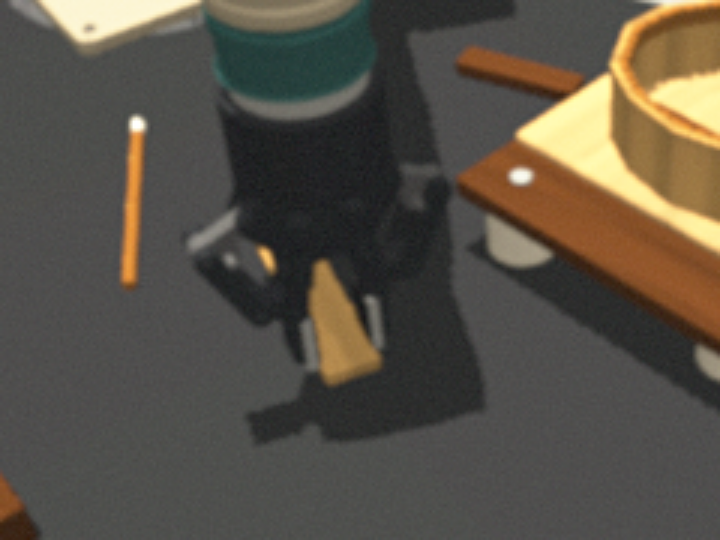

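```bash
python3 - <<'E'
from h import *
plan([.6487,-.1152,.0628],9.54)
E
```

```text
pos [ 0.5013 -0.1279  0.0617] yawy 78.85 axis z [-9.e-04  3.e-04 -1.e+00] F [ 0.8  0.3 -0. ] open 0.0272 t 5.0333
tool shift mm [-142.1   40.9   -1.3] norm 147.9 wz 69.31
```

```bash
python3 -m crank '[[-0.0284,0.0082,0,0,0,0,10],[-0.0284,0.0082,0,0,0,0,10],[-0.0284,0.0082,0,0,0,0,10],[-0.0284,0.0082,0,0,0,0,10],[-0.0284,0.0082,0,0,0,0,10],[0,0,0,0,0,6.93,10],[0,0,0,0,0,6.93,10],[0,0,0,0,0,6.93,10],[0,0,0,0,0,6.93,10],[0,0,0,0,0,6.93,10],[0,0,0,0,0,6.93,10],[0,0,0,0,0,6.93,10],[0,0,0,0,0,6.93,10],[0,0,0,0,0,6.93,10],[0,0,0,0,0,6.93,10],[0,0,0,0,0,0,10],[0,0,0,0,0,0,10],[0,0,0,0,0,0,10]]'
python3 - <<'E'
from h import *
S=capture("scene");T=capture("top");plan([.6487,-.1152,.025],9.54)
cv2.imwrite("pics/s5.png",cv2.resize(S["img"][110:350,200:520,::-1],(720,540)))
cv2.imwrite("pics/t5.png",T["img"][...,::-1])
E
```

```text
clock: 6.53
tool_pos: [0.6484, -0.1151, 0.0613]
orientation: [[-0.169, 0.986, -0.002], [0.986, 0.169, 0.0], [0.001, -0.002, -1.0]]
force: [-0.5, 0.5, -1.2]
opening: 0.0273
pos [ 0.6488 -0.1152  0.0618] yawy 9.65 axis z [-8.e-04  2.e-04 -1.e+00] F [-0.3  0.5 -0.1] open 0.0272 t 6.6333
tool shift mm [-0.  -0.1 36.8] norm 36.8 wz 0.11
```

View pics/s5.png

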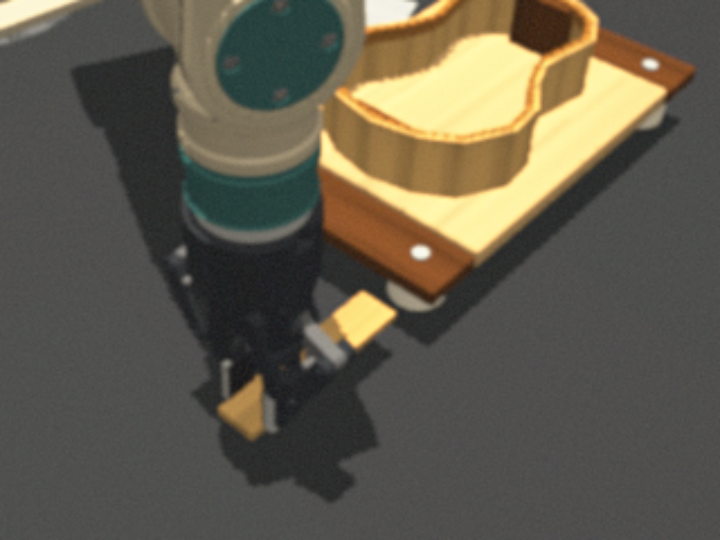

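View pics/t5.png

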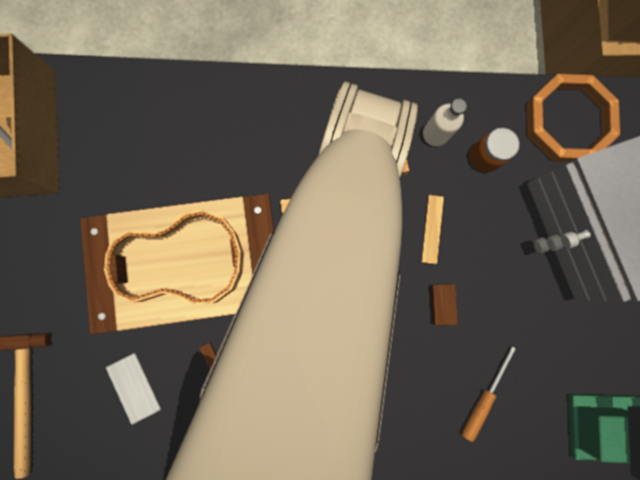

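```bash
python3 -m crank '[[0,0,0.016,0,0,0,10],[0,0,0.014,0,0,0,10],[0,0,0.0065,0,0,0,10],[0,0,0,0,0,0,10],[0,0,0,0,0,0,10]]'
python3 - <<'E'
from h import *
S=capture("scene");plan([.6329,-.0215,.025],9.54)
cv2.imwrite("pics/s6.png",cv2.resize(S["img"][160:310,280:480,::-1],(800,600),interpolation=2))
# foot line projection at z=8: stand line through foot
E
```

```text
clock: 7.05
tool_pos: [0.6488, -0.1152, 0.0255]
orientation: [[-0.166, 0.986, -0.001], [0.986, 0.166, 0.0], [0.0, -0.001, -1.0]]
force: [-0.3, -0.4, -0.8]
opening: 0.0275
pos [ 0.6494 -0.1154  0.0262] yawy 9.58 axis z [ 4.e-04 -1.e-04 -1.e+00] F [ 0.4  0.4 -0.3] open 0.0273 t 7.1
tool shift mm [95.3 -0.6  1.2] norm 95.3 wz 0.04
```

View pics/s6.png

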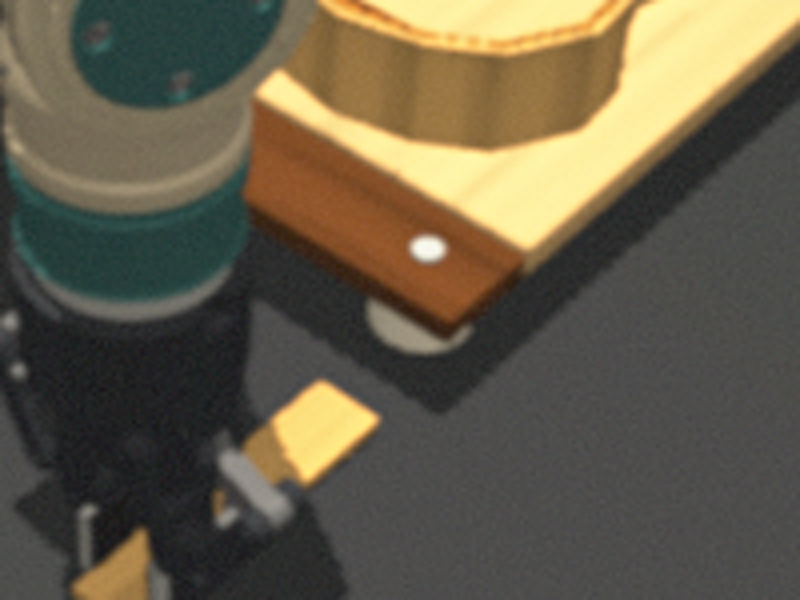

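```bash
python3 - <<'E'
from h import *
S=capture("scene")
P=plane(S,[(360.5,255),(375.5,265)],.0115)*1000;print(P.round(1),np.linalg.norm(P[0]-P[1]))
m=P.mean(0)[:2];f=np.array([620.,49.6]);a=np.radians(9.54);u=np.array([-np.sin(a),np.cos(a)]);n=np.array([np.cos(a),np.sin(a)])
print("end rel foot along",(m-f)@u,"lateral",(m-f)@n)
print(proj(S,[(.6213,.0475,.014)]))
E
```

```text
[[6.176e+02 6.000e-01 1.150e+01]
 [6.481e+02 5.500e+00 1.150e+01]] 30.881493003891723
end rel foot along -48.00424560626234 lateral 4.963961471746828
[[383.93072877 242.3695388 ]]
```

```bash
python3 -m crank '[[0.015,-0.0025,0,0,0,0,10],[0.016,0,0,0,0,0,10],[0.016,0,0,0,0,0,10],[0.016,0,0,0,0,0,10],[0.016,0,0,0,0,0,10],[0.016,0,0,0,0,0,10],[0,0,0,0,0,0,10],[0,0,0,0,0,0,10]]'
python3 - <<'E'
from h import *
S=capture("scene");plan([.6329,-.0215,.0235],9.54)
cv2.imwrite("pics/s7.png",cv2.resize(S["img"][160:310,280:480,::-1],(800,600),interpolation=2))
E
```

```text
clock: 7.82
tool_pos: [0.6305, -0.0202, 0.0258]
orientation: [[-0.168, 0.986, -0.0], [0.986, 0.168, -0.0], [-0.0, -0.0, -1.0]]
force: [-0.6, -0.7, -0.4]
opening: 0.0272
pos [ 0.6309 -0.0212  0.0259] yawy 9.63 axis z [ 2.e-04 -5.e-04 -1.e+00] F [ 0.3 -0.8  0.4] open 0.0272 t 7.8667
tool shift mm [-0.7  2.   2.4] norm 3.2 wz 0.09
```

View pics/s7.png

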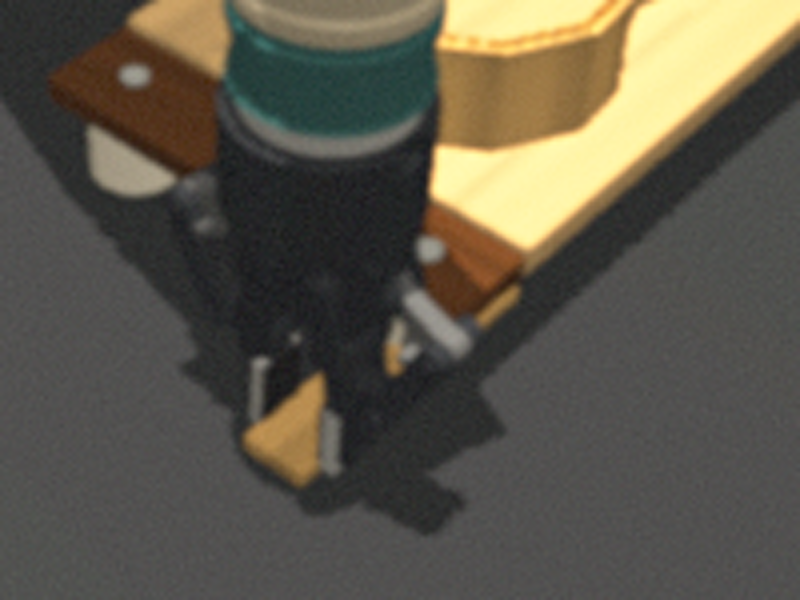

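```bash
python3 -m crank '[[0,0,0.0025,0,0,0,10],[0,0,0,0,0,0,10],[0,0,0,0,0,0,47],[0,0,0,0,0,0,47],[0,0,0,0,0,0,47],[0,0,-0.02,0,0,0,47],[0,0,-0.03,0,0,0,47],[-0.03,0,-0.03,0,0,0,47],[-0.03,0,-0.03,0,0,0,47],[-0.04,0,-0.01,0,0,0,47],[-0.04,0,0,0,0,0,47],[-0.04,0,0,0,0,0,47]]'
python3 - <<'E'
from h import *
S=capture("scene");T=capture("top");plan([.6329,-.0215,.0235],9.54)
cv2.imwrite("pics/s8.png",cv2.resize(S["img"][160:310,280:480,::-1],(800,600),interpolation=2))
cv2.imwrite("pics/t8.png",T["img"][...,::-1])
E
```

```text
clock: 8.87
tool_pos: [0.6619, -0.2006, 0.1446]
orientation: [[-0.166, 0.986, 0.004], [0.986, 0.166, -0.002], [-0.002, 0.004, -1.0]]
force: [0.2, 0.4, -0.1]
opening: 0.0403
pos [ 0.6621 -0.2051  0.1431] yawy 9.18 axis z [ 0.0036 -0.0037 -1.    ] F [-0.3 -0.1  0.1] open 0.0402 t 8.9667
tool shift mm [1.864e+02 1.000e-01 1.188e+02] norm 221.1 wz -0.36
```

View pics/s8.png

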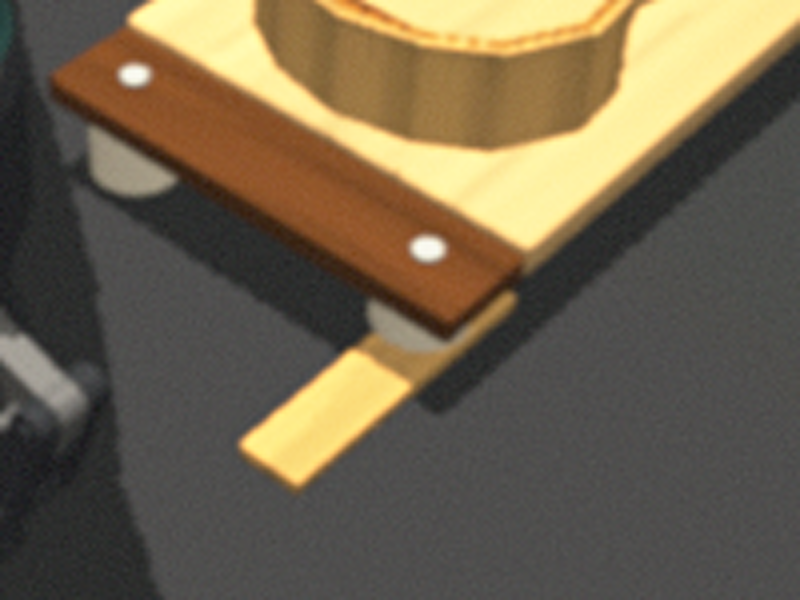

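View pics/t8.png

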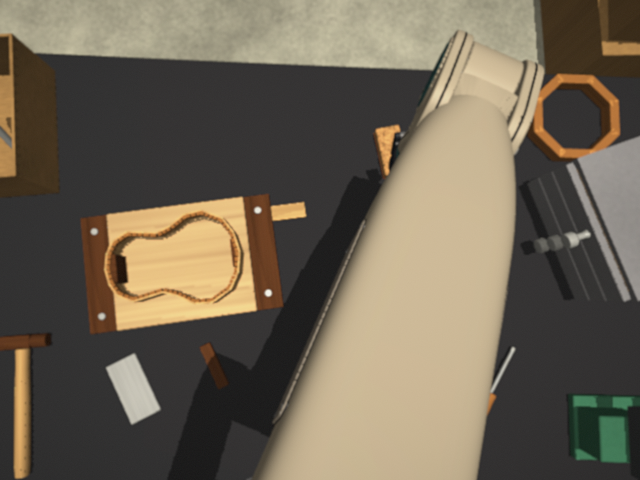

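```bash
python3 - <<'E'
from h import *
S=capture("scene");T=capture("top")
a=np.radians(9.54);u=np.array([-np.sin(a),np.cos(a)]);n=np.array([np.cos(a),np.sin(a)])
g=lambda x,y:(280+x/4,160+y/4)
P=plane(S,[g(240,442),g(297,485),g(410,385),g(360,350),g(505,300)],.008)[:,:2]*1000
f=np.array([620.,49.6]);print("scene",[( round((p-f)@u,1),round((p-f)@n,1)) for p in P])
h=cv2.cvtColor(T["img"],cv2.COLOR_RGB2HSV);m=maple(T);m[:, :274]=0;m[:,320:]=0;m[:190]=0;m[230:]=0
c=cv2.findContours(m,0,1)[0];c=max(c,key=cv2.contourArea).reshape(-1,2)
W=plane(T,c,.008)[:,:2]*1000;f=np.array([620.4,45.5])
q=np.c_[(W-f)@u,(W-f)@n];print("top",q.min(0),q.max(0),np.round(q[::6],1).tolist())
r=cv2.minAreaRect(W.astype(np.float32));print(r)
E
```

```text
scene [(np.float64(-92.3), np.float64(-14.8)), (np.float64(-93.6), np.float64(15.6)), (np.float64(-23.4), np.float64(15.2)), (np.float64(-22.1), np.float64(-11.7)), (np.float64(41.4), np.float64(14.5))]
top [-91.03189186 -16.90498758] [-26.22613868  14.28902015] [[-85.7, 14.2], [-73.2, 13.8], [-60.8, 13.3], [-48.4, 12.9], [-36.0, 12.4], [-29.1, 7.1], [-27.5, -5.2], [-28.2, -15.7], [-40.6, -15.3], [-53.0, -14.9], [-65.1, -16.5], [-77.5, -16.1], [-89.9, -15.7], [-89.6, -3.1], [-89.2, 9.5]]
((628.976806640625, -12.584918975830078), (31.11423683166504, 64.74646759033203), 9.127829551696777)
```

```bash
python3 - <<'E'
from h import *
capture("top");plan([.651,-.3125,.13],84)
E
```

```text
pos [ 0.66   -0.1986  0.1418] yawy 9.5 axis z [-1.e-03  9.e-04 -1.e+00] F [-0.  -0.9  0.1] open 0.04 t 9.1167
tool shift mm [-110.9  -27.7   11.7] norm 114.9 wz -74.5
```

```bash
python3 -m crank '[[-0.0277,-0.0069,0,0,0,0,47],[-0.0277,-0.0069,0,0,0,0,47],[-0.0277,-0.0069,0,0,0,0,47],[-0.0277,-0.0069,0,0,0,0,47],[0,0,0,0,0,-6.77,47],[0,0,0,0,0,-6.77,47],[0,0,0,0,0,-6.77,47],[0,0,0,0,0,-6.77,47],[0,0,0,0,0,-6.77,47],[0,0,0,0,0,-6.77,47],[0,0,0,0,0,-6.77,47],[0,0,0,0,0,-6.77,47],[0,0,0,0,0,-6.77,47],[0,0,0,0,0,-6.77,47],[0,0,0,0,0,-6.77,47],[0,0,0.03,0,0,0,47],[0,0,0.03,0,0,0,47],[0,0,0.03,0,0,0,47],[0,0,0,0,0,0,47],[0,0,0,0,0,0,47]]'
python3 - <<'E'
from h import *
S=capture("scene");plan([.651,-.3125,.0225],84)
cv2.imwrite("pics/s9.png",cv2.resize(S["img"][240:420,80:320,::-1],(720,540),interpolation=2))
E
```

```text
clock: 10.78
tool_pos: [0.6497, -0.3094, 0.0499]
orientation: [[-0.995, 0.102, -0.006], [0.102, 0.995, 0.003], [0.006, 0.003, -1.0]]
force: [-0.1, -0.1, 0.8]
opening: 0.0404
pos [ 0.6516 -0.3108  0.0523] yawy 84.11 axis z [-1.1e-03  9.0e-04 -1.0e+00] F [-0.1  0.2  1. ] open 0.0402 t 10.8333
tool shift mm [ 0.4 -1.8 29.8] norm 29.9 wz 0.11
```

View pics/s9.png

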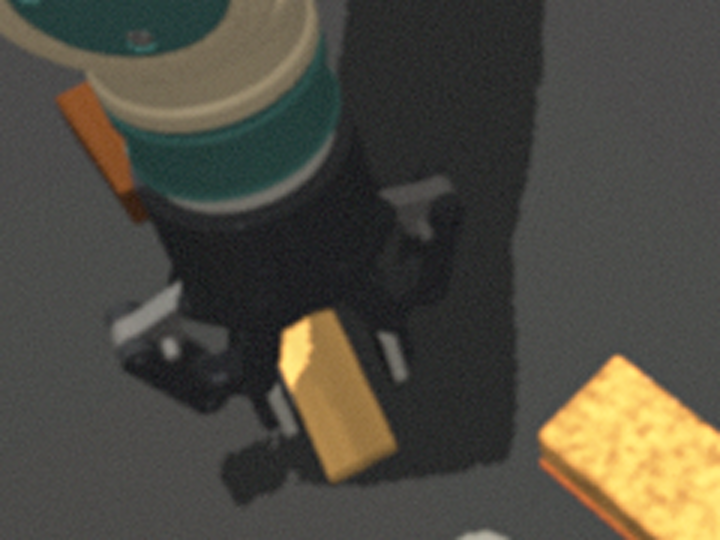

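```bash
python3 -m crank '[[0,-0.0015,0.014,0,0,0,47],[0,0,0.01,0,0,0,47],[0,0,0.003,0,0,0,47],[0,0,0,0,0,0,47],[0,0,0,0,0,0,47],[0,0,0,0,0,0,47]]'
python3 - <<'E'
from h import *
for i in range(3):
  S=capture("scene");plan([.651,-.3125,.0225],84)
cv2.imwrite("pics/s10.png",cv2.resize(S["img"][240:420,80:320,::-1],(720,540),interpolation=2))
E
```

```text
clock: 11.33
tool_pos: [0.6519, -0.3141, 0.0258]
orientation: [[-0.995, 0.104, 0.001], [0.104, 0.995, -0.0], [-0.001, -0.0, -1.0]]
force: [-0.3, -0.1, 0.7]
opening: 0.0399
pos [ 0.652  -0.3141  0.0259] yawy 84.02 axis z [ 9.e-04 -5.e-04 -1.e+00] F [-0.1 -0.3  0.6] open 0.04 t 11.3833
tool shift mm [1.2 1.5 3.4] norm 3.9 wz 0.02
pos [ 0.652  -0.3141  0.0259] yawy 84.02 axis z [ 1.e-03 -5.e-04 -1.e+00] F [0.  0.6 0.4] open 0.04 t 11.4333
tool shift mm [1.2 1.5 3.4] norm 3.9 wz 0.02
pos [ 0.652  -0.3141  0.0259] yawy 84.03 axis z [ 9.e-04 -5.e-04 -1.e+00] F [0.6 0.4 0.5] open 0.0398 t 11.4833
tool shift mm [1.2 1.5 3.4] norm 3.9 wz 0.03
```

View pics/s10.png

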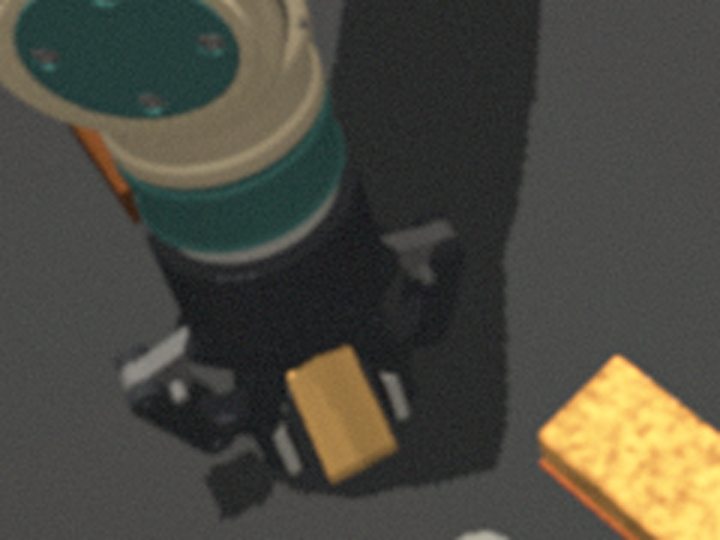

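```bash
python3 -m crank '[[0,0.001,0.0015,0,0,0,47],[0,0,0,0,0,0,47],[0,0,0,0,0,0,30],[0,0,0,0,0,0,20],[0,0,0,0,0,0,10],[0,0,0,0,0,0,10],[0,0,0,0,0,0,10]]' 100
python3 -m crank '[[0,0,-0.02,0,0,0,10],[0,0,-0.03,0,0,0,10],[0,0,-0.01,0,0,0,10],[0,0,0,0,0,0,10],[0,0,0,0,0,0,10]]'
python3 - <<'E'
from h import *
for i in range(2):
  S=capture("scene");plan([.6487+.1658*.02,-.1152-.9862*.02,.084],9.54)
cv2.imwrite("pics/s11.png",cv2.resize(S["img"][240:420,80:320,::-1],(720,540),interpolation=2))
E
```

```text
clock: 12.07
tool_pos: [0.652, -0.3129, 0.0243]
orientation: [[-0.995, 0.104, 0.001], [0.104, 0.995, -0.0], [-0.001, -0.0, -1.0]]
force: [-0.9, 0.4, 3.3]
opening: 0.0265
clock: 12.48
tool_pos: [0.6522, -0.3131, 0.084]
orientation: [[-0.995, 0.104, 0.001], [0.104, 0.995, -0.001], [-0.002, -0.001, -1.0]]
force: [-0.0, 0.3, -0.5]
opening: 0.0265
pos [ 0.6512 -0.3125  0.0826] yawy 84.02 axis z [-1.e-03  6.e-04 -1.e+00] F [-1.   0.4 -1. ] open 0.0259 t 12.5333
tool shift mm [ 17.6 176.7  -1.3] norm 177.6 wz 74.48
pos [ 0.6506 -0.3122  0.0818] yawy 84.03 axis z [-0.0025  0.0015 -1.    ] F [ 0.7 -0.6 -0.9] open 0.026 t 12.5833
tool shift mm [ 17.1 176.4  -2. ] norm 177.3 wz 74.49
```

View pics/s11.png

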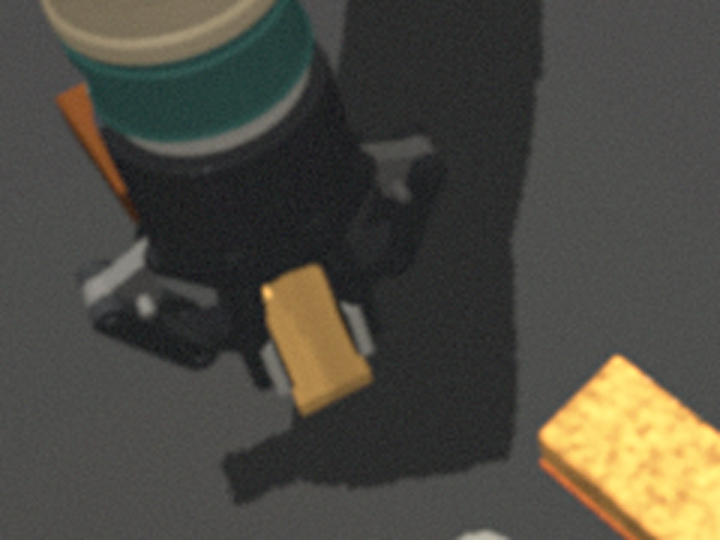

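```bash
python3 -m crank '[[0.0034,0.0353,0,0,0,0,10],[0.0034,0.0353,0,0,0,0,10],[0.0034,0.0353,0,0,0,0,10],[0.0034,0.0353,0,0,0,0,10],[0.0034,0.0353,0,0,0,0,10],[0,0,0,0,0,6.77,10],[0,0,0,0,0,6.77,10],[0,0,0,0,0,6.77,10],[0,0,0,0,0,6.77,10],[0,0,0,0,0,6.77,10],[0,0,0,0,0,6.77,10],[0,0,0,0,0,6.77,10],[0,0,0,0,0,6.77,10],[0,0,0,0,0,6.77,10],[0,0,0,0,0,6.77,10],[0,0,0,0,0,6.77,10],[0,0,0,0,0,0,10],[0,0,0,0,0,0,10],[0,0,0,0,0,0,10],[0,0,0,0,0,0,10]]'
python3 - <<'E'
from h import *
S=capture("scene");S=capture("scene");plan([.6213+.1658*.185-.001,.0475-.9862*.185,.036],9.54)
cv2.imwrite("pics/s12.png",cv2.resize(S["img"][160:310,280:480,::-1],(800,600),interpolation=2))
E
```

```text
clock: 14.25
tool_pos: [0.6527, -0.1354, 0.0831]
orientation: [[-0.168, 0.986, -0.001], [0.986, 0.168, 0.0], [0.0, -0.001, -1.0]]
force: [-0.0, 0.3, -0.8]
opening: 0.0263
pos [ 0.6531 -0.1355  0.0835] yawy 9.61 axis z [-3.e-04  1.e-04 -1.e+00] F [ 0.8 -1.1  1. ] open 0.0259 t 14.35
tool shift mm [ 0.9 -1.9 47.5] norm 47.5 wz 0.07
```

View pics/s12.png

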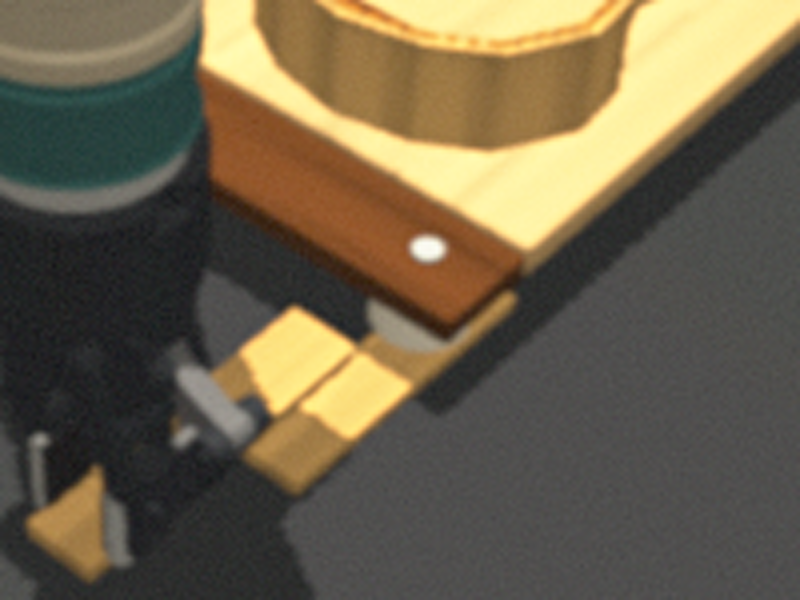

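```bash
python3 -m crank '[[0,-0.002,0.02,0,0,0,10],[0,0,0.017,0,0,0,10],[0,0,0.0105,0,0,0,10],[0,0,0,0,0,0,10],[0,0,0,0,0,0,10],[0,0,0,0,0,0,10],[0,0,0,0,0,0,10]]'
python3 - <<'E'
from h import *
S=capture("scene");S=capture("scene");plan([.6213+.1658*.085-.001,.0475-.9862*.085,.0325],9.54)
cv2.imwrite("pics/s13.png",cv2.resize(S["img"][160:310,280:480,::-1],(800,600),interpolation=2))
E
```

```text
clock: 14.93
tool_pos: [0.6523, -0.1361, 0.0375]
orientation: [[-0.166, 0.986, 0.002], [0.986, 0.166, -0.001], [-0.001, 0.002, -1.0]]
force: [0.2, -0.5, -0.3]
opening: 0.0263
pos [ 0.6521 -0.1361  0.0374] yawy 9.56 axis z [ 2.e-03 -6.e-04 -1.e+00] F [-0.  -1.   0.1] open 0.0259 t 15.0333
tool shift mm [101.3  -0.9   4.8] norm 101.4 wz 0.02
```

View pics/s13.png

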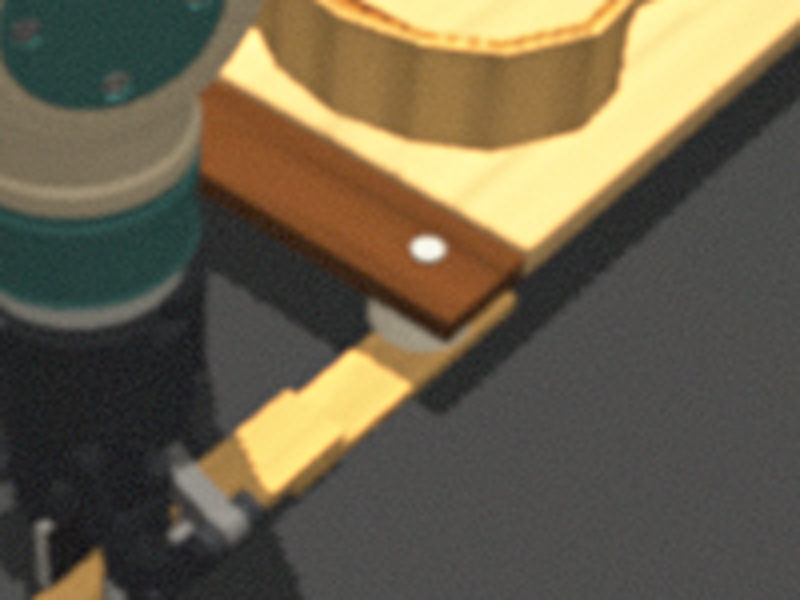

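```bash
python3 - <<'E'
from h import *
S=capture("scene")
a=np.radians(9.54);u=np.array([-np.sin(a),np.cos(a)]);n=np.array([np.cos(a),np.sin(a)])
g=lambda x,y:(280+x/4,160+y/4);f=np.array([620.,49.6])
for z in(.018,.0215):
  P=plane(S,[g(292,388),g(347,437)],z)[:,:2]*1000
  print(z,[( round((p-f)@u,1),round((p-f)@n,1)) for p in P])
E
```

```text
0.018 [(np.float64(-64.0), np.float64(-12.8)), (np.float64(-68.8), np.float64(19.2))]
0.0215 [(np.float64(-66.4), np.float64(-10.9)), (np.float64(-71.3), np.float64(21.0))]
```

```bash
python3 -m crank '[[0,-0.002,0.002,0,0,0,10],[0,0,0.002,0,0,0,10],[0,0,0,0,0,0,10],[0,0,0,0,0,0,10],[0,0,0,0,0,0,10]]'
python3 -m crank '[[0.012,0,0,0,0,0,10],[0.012,0,0,0,0,0,10],[0.012,0,0,0,0,0,10],[0.006,0,0,0,0,0,10],[0,0,0,0,0,0,10],[0,0,0,0,0,0,10],[0,0,0,0,0,0,10]]'
python3 - <<'E'
from h import *
S=capture("scene");S=capture("scene");plan([.6213+.1658*.085-.003,.0475-.9862*.085,.0325],9.54)
cv2.imwrite("pics/s14.png",cv2.resize(S["img"][160:310,280:480,::-1],(800,600),interpolation=2))
E
```

```text
clock: 15.5
tool_pos: [0.649, -0.1361, 0.0321]
orientation: [[-0.166, 0.986, -0.0], [0.986, 0.166, 0.0], [0.0, -0.0, -1.0]]
force: [-0.4, -0.4, -0.2]
opening: 0.0261
clock: 16.08
tool_pos: [0.6424, -0.0945, 0.0323]
orientation: [[-0.166, 0.986, 0.0], [0.986, 0.166, -0.0], [-0.0, 0.0, -1.0]]
force: [0.1, 0.1, -1.3]
opening: 0.026
pos [ 0.6424 -0.095   0.0323] yawy 9.54 axis z [ 2.e-04 -1.e-04 -1.e+00] F [ 0.  -1.3 -0.3] open 0.0263 t 16.1833
tool shift mm [59.5 -0.2 -0.2] norm 59.5 wz -0.0
```

View pics/s14.png

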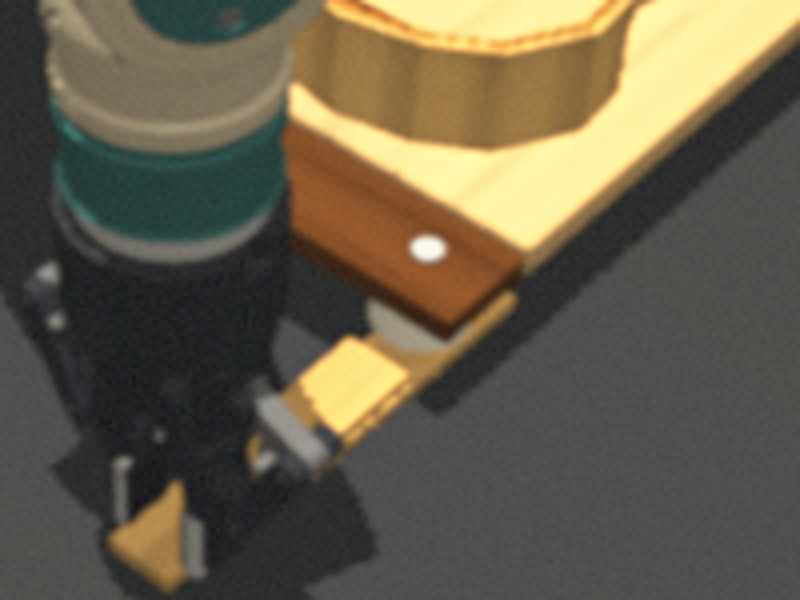

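```bash
python3 -m crank '[[0.006,0,0,0,0,0,10],[0.006,0,0,0,0,0,10],[0.006,0,0,0,0,0,10],[0.006,0,0,0,0,0,10],[0.006,0,0,0,0,0,10],[0,0,0,0,0,0,10],[0,0,0,0,0,0,10]]'
python3 - <<'E'
from h import *
S=capture("scene");S=capture("scene");plan([.6213+.1658*.085-.003,.0475-.9862*.085,.0325],9.54)
cv2.imwrite("pics/s15.png",cv2.resize(S["img"][160:310,280:480,::-1],(800,600),interpolation=2))
E
```

```text
clock: 16.77
tool_pos: [0.637, -0.0637, 0.0323]
orientation: [[-0.167, 0.986, -0.0], [0.986, 0.167, 0.002], [0.002, 0.0, -1.0]]
force: [-0.7, 3.0, 1.7]
opening: 0.0262
pos [ 0.637  -0.0639  0.0323] yawy 9.6 axis z [-3.0e-04  2.7e-03 -1.0e+00] F [-0.1  3.8  1.8] open 0.026 t 16.8667
tool shift mm [27.9  0.  -0.1] norm 27.9 wz 0.06
```

View pics/s15.png

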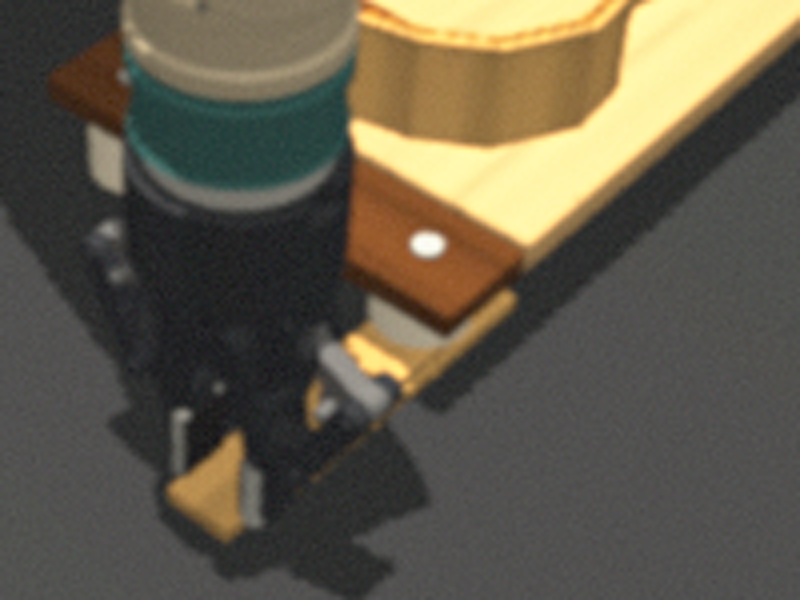

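```bash
python3 -m crank '[[0.006,0,0,0,0,0,10],[0.006,0,0,0,0,0,10],[0.006,0,0,0,0,0,10],[0.006,0,0,0,0,0,10],[0.004,0,0,0,0,0,10],[0,0,0,0,0,0,10],[0,0,0,0,0,0,10],[0,0,0,0,0,0,10]]'
python3 - <<'E'
from h import *
S=capture("scene");S=capture("scene");plan([.6213+.1658*.085-.003,.0475-.9862*.085,.0325],9.54)
cv2.imwrite("pics/s16.png",cv2.resize(S["img"][160:310,280:480,::-1],(800,600),interpolation=2))
E
```

```text
clock: 17.53
tool_pos: [0.6324, -0.0365, 0.0323]
orientation: [[-0.167, 0.986, -0.0], [0.986, 0.167, 0.002], [0.002, 0.0, -1.0]]
force: [-0.9, 2.2, 1.8]
opening: 0.0262
pos [ 0.6324 -0.0365  0.0323] yawy 9.59 axis z [-3.0e-04  2.5e-03 -1.0e+00] F [-1.   3.4  1.8] open 0.0259 t 17.6333
tool shift mm [ 0.2 -0.  -0.2] norm 0.3 wz 0.05
```

View pics/s16.png

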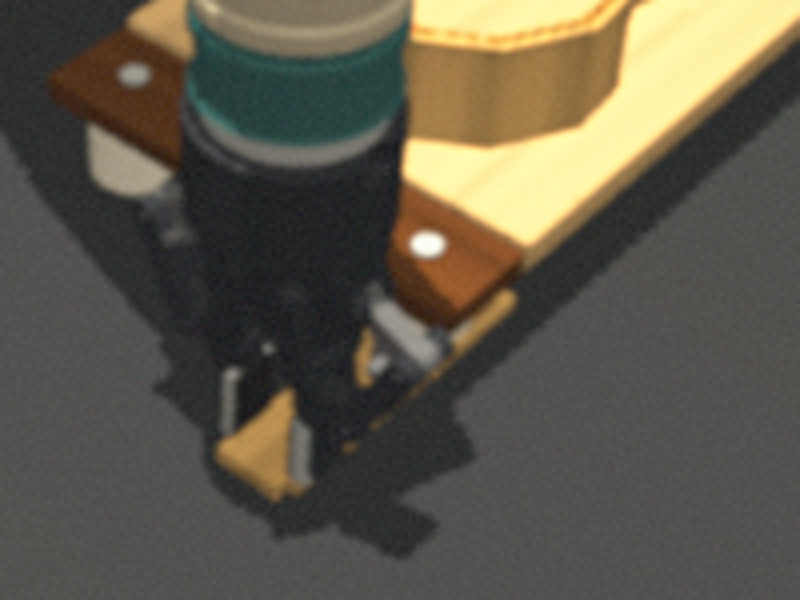

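```bash
python3 -m crank '[[0,0,0,0,0,0,30],[0,0,0,0,0,0,47],[0,0,0,0,0,0,50],[0,0,0,0,0,0,50],[0,0,-0.01,0,0,0,50],[0,0,-0.02,0,0,0,50],[0,0,-0.03,0,0,0,50],[-0.03,0,-0.03,0,0,0,50],[-0.03,0,-0.03,0,0,0,50],[-0.04,0,-0.01,0,0,0,50],[-0.04,0,0,0,0,0,50],[-0.04,0,0,0,0,0,50],[0,0,0,0,0,0,50],[0,0,0,0,0,0,50],[0,0,0,0,0,0,50]]'
python3 - <<'E'
from h import *
S=capture("scene");T=capture("top");plan([.6329,-.0215,.0235],9.54)
cv2.imwrite("pics/s17.png",cv2.resize(S["img"][160:310,280:480,::-1],(800,600),interpolation=2))
cv2.imwrite("pics/t17.png",cv2.resize(T["img"][150:350,70:350,::-1],(784,560),interpolation=2))
m=maple(T);m[:, :274]=0;m[:,330:]=0;m[:190]=0;m[230:]=0
a=np.radians(9.54);u=np.array([-np.sin(a),np.cos(a)]);n=np.array([np.cos(a),np.sin(a)])
c=max(cv2.findContours(m,0,1)[0],key=cv2.contourArea).reshape(-1,2)
W=plane(T,c,.016)[:,:2]*1000;f=np.array([620.4,45.5])
q=np.c_[(W-f)@u,(W-f)@n];print("top",q.min(0),q.max(0),cv2.minAreaRect(W.astype(np.float32)))
g=lambda x,y:(280+x/4,160+y/4)
E
```

```text
clock: 18.88
tool_pos: [0.6619, -0.2142, 0.1613]
orientation: [[-0.165, 0.986, -0.001], [0.986, 0.165, 0.0], [0.001, -0.0, -1.0]]
force: [0.1, 0.3, -0.0]
opening: 0.0425
pos [ 0.6618 -0.2128  0.1611] yawy 9.61 axis z [-1.e-03  5.e-04 -1.e+00] F [0.2 0.2 0.1] open 0.0429 t 18.9833
tool shift mm [193.3   3.5 137.7] norm 237.4 wz 0.07
top [-103.75574431  -17.63519796] [-26.61247127  13.28474474] ((629.1058349609375, -19.183574676513672), (30.838191986083984, 77.07128143310547), 9.21406364440918)
```

View pics/s17.png

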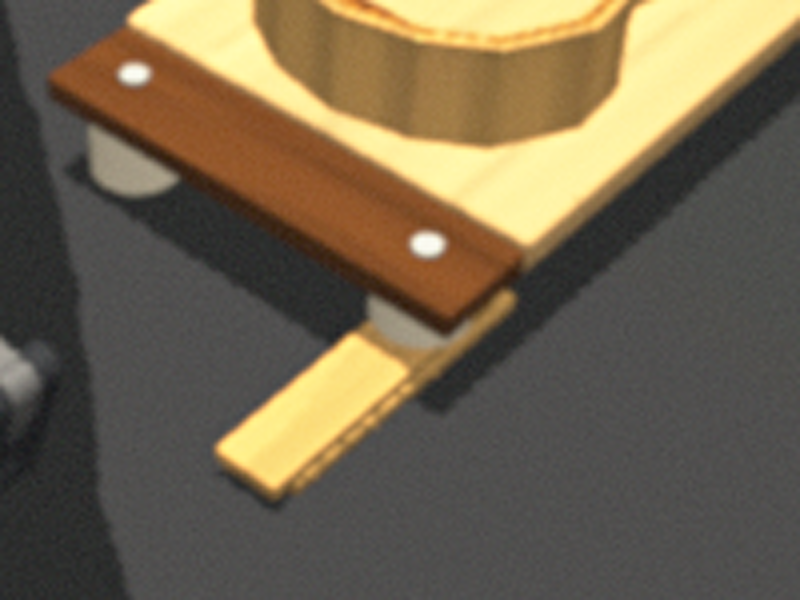

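View pics/t17.png

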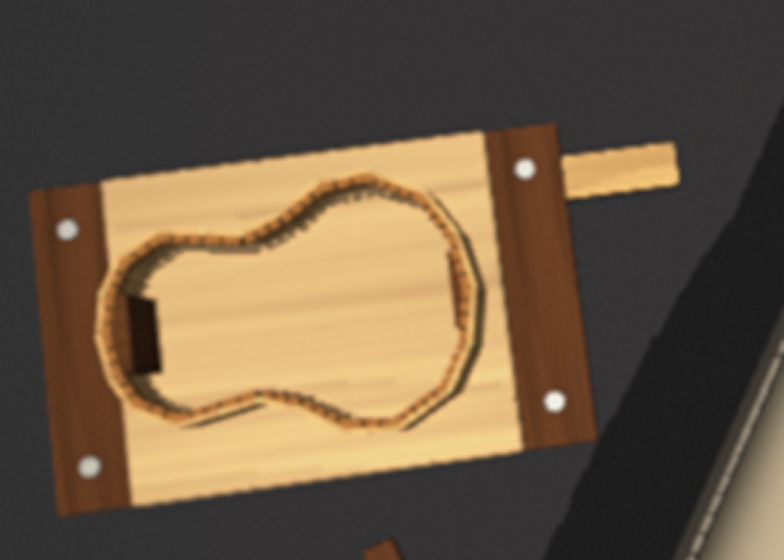

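```bash
python3 - <<'E'
from h import *
for n in("s8","s17"):
    i=cv2.imread(f"pics/{n}.png",0)[225:270,400:455].astype(float);w=np.clip(i-150,0,None);y,x=np.mgrid[:45,:55]
    print(n,(w*x).sum()/w.sum()/4,(w*y).sum()/w.sum()/4)
S=capture("scene");print(proj(S,[(.6213,.0475,.060),(.6213,.0475,.062)]))
from workcell import job_done
print(observe()["force"]);print(job_done())
E
```

```text
s8 6.86641014634944 5.786934837707465
s17 6.772603008232405 4.703066003672602
[[386.36793227 222.08857809]
 [386.47869461 221.16752413]]
[0.43220729 0.08368663 0.29758416]
the job is handed in; nothing more can be done
None
```

Both shims are under the short foot, the first flat on the bench and the second on top of it. I've handed the job in at about 19 s of the 72 s allowed.

- **First shim:** I gripped it by one end and slid it in from the right. With the arm clear, both cameras put its middle about 21 mm from the foot along its length and within about 1 mm sideways. It was under the foot alone for about 9 s.
- **Second shim:** I slid it in on top of the first. The top view put its middle about 34 mm from the foot along its length and about 2 mm off sideways. The stack looks flat, and the first shim had not visibly moved.
- **Foot height:** the mark above the foot rose 1.1 pixels in the scene view, which is roughly 2.3 mm. That puts the foot at about 16.3 mm, inside the 15 to 18.5 mm limits. I took this rise from one camera only.
- **Forces:** the last readings I took while inserting the second shim showed no more than about 4 N at the wrist. At hand-in the gripper was open and clear, and the wrist force was close to zero.
- **Disagreement:** the two cameras differed by 3 to 4 mm in y, and the scene view read about 2 to 5 mm sideways against the arm's own position before each insertion. I split the difference, which is well inside the 14 mm tolerance.

I did not push on the stand to test the rocking directly.

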